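Close a transformer's core clip with the bench pliers

TASK

Take the transformer out of the blue tray, stand it in the nest between the jaws of the bench pliers and let go of it, then squeeze the two handles together until the half-started core clip snaps home; stop squeezing as soon as it gives, because the ferrite cracks if you squeeze on. Let the pliers open and gently stand the transformer upright in the green tray, without disturbing the finished one there.

Things in the scene. Friction and masses are not known exactly. Their poses are not given: they have to be found in the camera images.
- transformer: Yellow-taped coil on a black bobbin with grey ferrite core, 48 mm long (x; 43 with the clip home), 47 wide (y), 38 high, 0.13 kg. Origin on the underside midway between the ends (x -24 to 24 mm). Grip the coil block (30 mm across y, x -15 to 10, z 4 to 38) along y by its top 10 mm, fingertips at z 28 to clear the pliers. Core and clips lie at z 12 to 24.
- clip (a joint): Travel of the loose steel clip at the transformer's +x end along -x (m): 0 as started (5 mm proud), about 0.005 snapped home. It springs back if let go before it snaps, and stays once home. The clip at the -x end is already home.
- pliers: Pliers mounted flat on a grey base plate on the bench (150 x 110 mm). Origin on the bench under the pivot, x towards the jaws, y to the left handle. Two blue handles spread towards -x (to x = -0.18); jaws with red pads stand either side of the nest at x = 0.065. Handles, arms and pads lie between z 0.031 and 0.045: fingertips above 0.047 pass over. They spring open by themselves.
- nest (a point): Centre of the flat aluminium nest between the jaws, 20 mm above the bench. The transformer stands here, its x axis along the pliers' y (either way round), between two 4 mm high rails 46 mm apart that clear its 34 mm wide foot. The open pads are 57 to 62.5 mm apart: the +y pad is on a screw, set differently each time, so where the clip snaps is not known beforehand.
- handle_l: Left handle, with the jaw on the -y side; origin on the pivot at bench level; turns by up to 0.16 rad as it is squeezed. Pinched at the grips, each finger first feels 1.5 to 3 N from the return springs; it climbs to a peak of 8 to 13 N, falls back to about 3 N as the clip snaps home, and climbs steeply again if squeezed on: the core cracks at about 14 to 17 N.
- handle_r: Right handle, with the jaw on the +y side; mirror image of the left one.
- grip_l (a point): Middle of the left handle's blue grip, 150 mm from the pivot, z 38 mm. The grip is 10 mm thick, 14 mm high. Handles open: 59 mm between grip_l and grip_r, 69 mm over the outsides; pinch both from outside here, from above. The clip snaps when they have come 25 to 43 mm closer.
- grip_r (a point): Middle of the right handle's blue grip, as grip_l.
- tray_done: Green tray for finished transformers, 130 x 190 mm, rim 18 mm high, floor 4 mm thick; origin on the bench under its centre, y along its long side. It holds a finished transformer in its +y half; its -y half is free.
- free_place (a point): On the floor of the green tray, in the middle of the free half: (0, -45 mm) from its centre, 4 mm above the bench.
- tray_todo: Blue tray, same size, in which the transformer stands at the start.
- neighbour: Finished transformer standing in the green tray, 43 mm long; leave it where it is. Origin on its underside, middle.
Mind the look-alikes: they are no part of the job. Several things look just like the tray_done: the one meant starts farthest from the robot's base.

How it is judged:
By the outcome, as a careful person would: the job done as asked, in the order asked, and still so for the second after the job is handed in, with the robot touching nothing.
It also fails if it takes over 72 s, if anything falls off the work surface, if the arm or the gripper's body presses on something with over 40 N, if the wrist force passes 120 N, or if a joint passes its speed limit or range.

ROBOT

A 6-joint arm with a two-finger parallel gripper is mounted at the origin on the work surface. World frame = base frame: x ahead of the robot, y to its left, z up, the work surface at z = 0. Lengths are in mm, angles in degrees, forces in N, time in s.
With the tool pointing down it reaches from about 300 to 850 mm from the base axis. Payload 4.2 kg.
Tool frame: the origin (TCP) lies at the very end of the fingers, on their centre line; the grasp point (between the pads) lies 19 mm behind it (env.grip_depth is the distance from the TCP to the grasp point, in mm); z points along the fingers, y is the line along which they close (so a half turn about z gives the same grasp; the last joint's range is limited). The gripper opens to 91 mm and grips with 3 to 60 N. Pads are 32 mm wide; open, the fingers measure 118 mm over their backs; the gripper's body (76 mm by 178 mm) begins 60 mm behind the grasp point.
Start: joints at [-74.255, 18.312, 89.639, -0, 72.044, -1.146], TCP at [167.068, -550.21, 213.976] pointing down, gripper open.
Joint ranges: [-177.97, 177.97], [-48.28, 115.42], [12.27, 149.76], [-77.06, 257.06], [2.81, 150.46], [-146.56, 146.56]. Speed limits (degrees/s): [147.25, 147.25, 180, 180, 180, 180].

INTERFACE

Orientations are given as [roll, pitch, yaw] about the fixed x, y, z axes, in that order (R = Rz(yaw) Ry(pitch) Rx(roll)).
In Python, from workcell import env, cams gives the robot as it stands.
- The arm moves only by the tool apply_moves, never from a script. Its argument "deltas" is a list of rows, each a list of 5 numbers: the shift along the tool's x, y, z in m, then the turn about the tool's z in rad, then the opening, from -1 (shut) to 1 (fully open), so that 0 is half open. In form: [[tx, ty, tz, roll, gripper], ...]. A call has 1 to 5 rows; each row is the pose to reach, as a shift and turn from the pose commanded when the call began, along the tool's axes at that moment; what a row does not reach only later rows make up. A row lasts 1/10 s, in which the tool goes at most 50 mm and 8.59 degrees, less where a joint would pass 70% of its speed; a pose out of reach is approached as far as the arm can. A call with a gripper value outside its range is refused whole. The fingers move at their own pace and stop on an object; "grip_force" is the grip in N (left out, the last holds). Time passes only in rows, so rows that repeat a pose let the fingers close. It gives the time, the measured TCP pose, the force, the opening and the grip force at its end, in the units of the state.
- env.state(): the state, without advancing time (a new reading comes with each control period).
- cams.grab_frame(name): name is "scene" or "top" or "wrist"; returns the picture (400x640x3 uint8, blue, green, red); there is no depth.
- cams.get_calibration(name): a dict with "mtx" (3x3 intrinsics, pixels), "k1" (the pictures are not rectified: a ray, as slopes to the right and down, at radius r is drawn at 1 + k1 r^2 times it, then the intrinsics apply), "eye" and "attitude" of the camera in the world; the wrist camera has in their place "tool_from_camera" (4x4, takes a point from camera to tool coordinates, whose origin is the TCP and whose axes are the flange's). Camera axes: x right, y down, z forward; pixel columns grow to the right and rows downward; lengths in mm; the calibration is good to about 2 mm. A picture is of the moment at which its call begins: read the wrist's pose just before it. get_calibration takes no time and is no camera call.
- env.job_done(): hands the job in; it is judged then, once.
The state is a dict: "time_s": time; "qpos": joint angles; "qvel": joint speeds; "effort": joint torques, N m; "ee_pos": TCP position; "ee_rot": TCP orientation; "force": force on the tool from outside, world axes, zero at the start; "torque": the same for the moment, N m; "gripper_width": finger opening in mm; "gripper_force": force on a finger pad.
Only numpy, scipy, OpenCV 4.12 (cv2) and the standard library are available. Lean on these libraries where they do the work, as an engineer would, in place of code of your own. Each camera call takes 0.05 s, during which the arm holds its last target. There are 200 camera calls.

## Working session

There is one attempt and no reset: what is moved stays moved. The work goes in short steps, Python scripts to look and compute and a tool call to move; the robot and the scene stay as the last step left them, time stands still between calls to the robot, and variables do not carry over. Pictures are saved under pics/ and viewed, at most 10 in all, crops included, and the job is handed in when it is done.

Besides the shell and the picture viewer there is one more tool, called after "Request:" as name(argument=value, ...), one argument or row to a line, values as JSON. apply_moves: Moves the arm, as the interface text tells. Its arguments: {"type":"object","properties":{"deltas":{"type":"array"},"grip_force":{"type":"number"}},"required":["deltas"]}

```bash
mkdir -p pics
cat > h.py <<'E'
import numpy as np, cv2
from workcell import env, cams
from scipy.spatial.transform import Rotation as R
def snap(n,f):
    im=cams.grab_frame(n); cv2.imwrite('pics/'+f+'.png',im); return im
def pose(n,s=None):
    c=cams.get_calibration(n)
    K=np.array(c['mtx']);k=c['k1']
    if n=='wrist':
        s=s or env.state(); T=np.eye(4);T[:3,:3]=R.from_euler('xyz',s['ee_rot'],degrees=True).as_matrix();T[:3,3]=s['ee_pos']
        M=T@np.array(c['tool_from_camera']); return K,k,M[:3,:3],M[:3,3]
    A=np.array(c['attitude'])
    A=A if A.shape==(3,3) else R.from_euler('xyz',A,degrees=True).as_matrix()
    return K,k,A,np.array(c['eye'])
def px2w(n,uv,z,s=None):
    K,k,A,e=pose(n,s); out=[]
    for u,v in uv:
        d=np.linalg.solve(K,[u,v,1]);x=d[:2].copy()
        for _ in range(20): x=d[:2]/(1+k*(x@x))
        r=A@[x[0],x[1],1]; out.append(e+r*(z-e[2])/r[2])
    return np.array(out)
E
python3 - <<'E'
from h import *
a=snap('top','t0');b=snap('scene','s0')
for n in('top','scene','wrist'): print(cams.get_calibration(n))
print(env.state(), px2w('top',[(320,200)],0))
E
```

```text
{'mtx': array([[486.2459813 ,   0.        , 331.46869118],
       [  0.        , 486.2459813 , 206.56927813],
       [  0.        ,   0.        ,   1.        ]]), 'k1': -0.07137337048437865, 'eye': array([ 371.75291976,    3.92521511, 1142.71692148]), 'attitude': array([-174.59109419,    0.22861772,  -88.37771579])}
{'mtx': array([[363.67290175,   0.        , 313.38203521],
       [  0.        , 363.67290175, 198.61224821],
       [  0.        ,   0.        ,   1.        ]]), 'k1': -0.004040250464414228, 'eye': array([ 1.03397310e+03, -6.17811554e-01,  7.07345087e+02]), 'attitude': array([-139.1719062 ,    0.4045905 ,   88.47774187])}
{'mtx': array([[347.70918056,   0.        , 324.04386039],
       [  0.        , 347.70918056, 198.44064346],
       [  0.        ,   0.        ,   1.        ]]), 'k1': -0.03449995514268381, 'tool_from_camera': array([[-2.11395726e-05, -9.70155186e-01, -2.42484873e-01,
         6.88783105e+01],
       [ 9.99999965e-01, -8.47895135e-05,  2.52054545e-04,
        -4.31949980e-01],
       [-2.65092198e-04, -2.42484860e-01,  9.70155154e-01,
        -1.70283897e+02],
       [ 0.00000000e+00,  0.00000000e+00,  0.00000000e+00,
         1.00000000e+00]])}
{'time_s': 0.1, 'qpos': array([-7.42539754e+01,  1.83459827e+01,  8.96994722e+01, -1.07122462e-03,
        7.20438300e+01, -1.14461026e+00]), 'qvel': array([-0.02374236, -0.07751584, -0.06485543, -0.01428739,  0.06858352,
        0.05531973]), 'effort': array([-8.37846474e-04, -4.13331449e+01, -2.32509148e+01,  7.29020778e-02,
        4.21626039e-02, -4.90886862e-05]), 'ee_pos': array([ 166.94802183, -549.7552927 ,  213.2239792 ]), 'ee_rot': array([-1.79910713e+02, -7.65215141e-04,  1.68909653e+01]), 'force': array([-0.43876223, -0.81557847, -0.75759892]), 'torque': array([-0.02107094, -0.00052067,  0.05436421]), 'gripper_force': 0.0, 'gripper_width': 90.89741142756728} [[494.61463574  39.08918507   0.        ]]
```

View pics/t0.png

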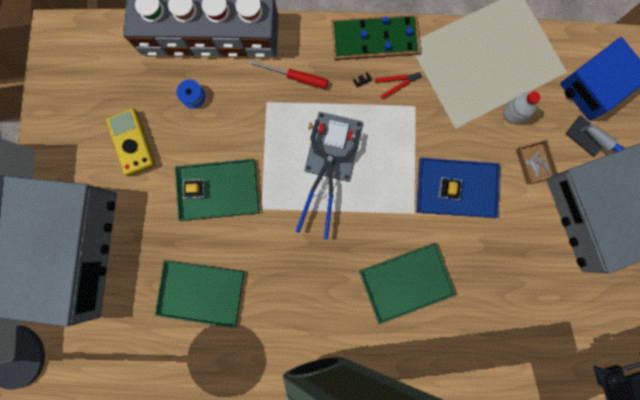

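View pics/s0.png

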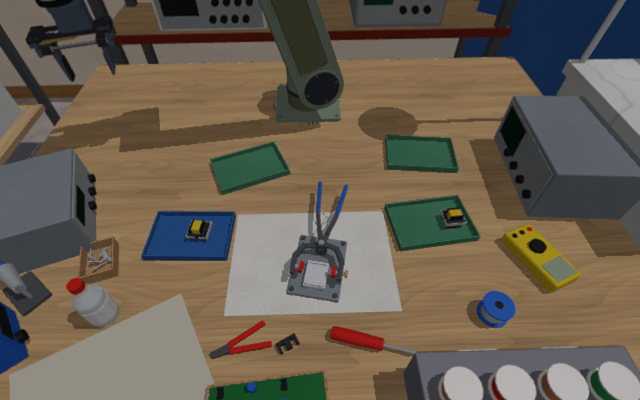

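The top view shows the blue tray at (458,187) with the transformer at (452,188), the pliers' nest at (337,134) with handles ending at (299,231) and (327,237), and the target green tray at (217,189) with the finished transformer at (194,188). I'll enlarge these for measuring.

Run:
```python
from h import *
im=cv2.imread('pics/t0.png')
a=cv2.resize(im[100:250,285:375],None,fx=4,fy=4,interpolation=cv2.INTER_CUBIC)
b=cv2.resize(im[150:225,410:507],None,fx=4,fy=4,interpolation=cv2.INTER_CUBIC)
c=cv2.resize(im[150:225,170:267],None,fx=4,fy=4,interpolation=cv2.INTER_CUBIC)
o=np.zeros((600,360+388,3),np.uint8);o[:,:360]=a;o[:300,360:]=b;o[300:,360:]=c
cv2.imwrite('pics/c0.png',o)
for n,p,z in [('tr',(452,188),38),('nest',(337,134),20),('pivot',(330,159),45),('hl',(299,231),38),('hr',(327,237),38)]: print(n,px2w('top',[p],z)[0])
print('green',px2w('top',[(176,164),(257,159),(260,213),(179,220)],18))
```

```text
tr [ 526.78169542 -264.43503466   38.        ]
nest [649.94068647   3.2470463   20.        ]
pivot [584.83012647  17.70711021  45.        ]
hl [418.36726282  83.48794373  38.        ]
hr [406.56313114  19.46622802  38.        ]
green [[568.88952838 381.81756235  18.        ]
 [585.53375505 189.7085001   18.        ]
 [458.41940487 177.13843701  18.        ]
 [436.60874703 366.71938152  18.        ]]
```

View pics/c0.png

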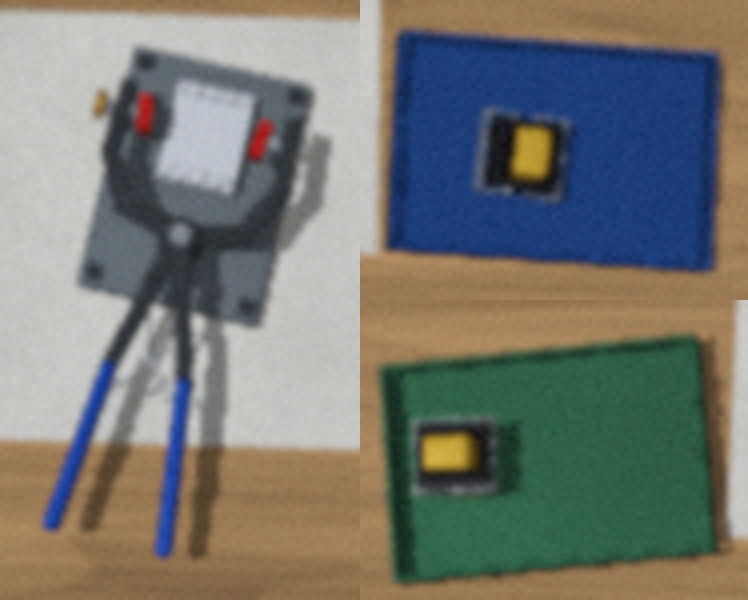

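```bash
cat >> h.py <<'E'
def delta(x,y,z,yaw):
    s=env.state(); r=R.from_euler('xyz',s['ee_rot'],degrees=True)
    d=r.inv().apply(np.array([x,y,z])-s['ee_pos'])
    w=(yaw-s['ee_rot'][2]+180)%360-180
    print('t',s['time_s'],'d mm',d.round(1),'roll',round(-np.radians(w),3),'q',s['qpos'].round(0))
E
python3 -c "
from h import *
delta(527,-264,150,87)"
```

```text
t 0.1 d mm [ 427.5 -168.7   63.5] roll -1.224 q [-74.  18.  90.  -0.  72.  -1.]
```

Request:
apply_moves(
  deltas=[
    [0.045,-0.018,0,-0.14,1],
    [0.09,-0.036,0.01,-0.28,1],
    [0.135,-0.054,0.02,-0.42,1],
    [0.18,-0.07,0.03,-0.56,1],
    [0.225,-0.088,0.03,-0.7,1],
  ],
)

```text
time_s: 0.6
ee_pos: [357.3, -398.6, 182.3]
ee_rot: [-179.8, -0.0, 57.3]
force: [0.4, -0.7, 0.6]
gripper_width: 90.9
gripper_force: 0.0
```

```bash
python3 -c "
from h import *
print(env.state()['ee_pos'],env.state()['ee_rot'])
delta(527,-264,150,87)"
```

```text
[ 357.30866074 -398.57439921  182.294246  ] [-1.79827403e+02 -4.70642953e-02  5.73025468e+01]
t 0.6 d mm [204.9  70.2  32.3] roll -0.518 q [-49.  16.  98.  -0.  66. -17.]
```

Request:
apply_moves(
  deltas=[
    [0.045,0.015,0.01,-0.13,1],
    [0.09,0.03,0.02,-0.26,1],
    [0.135,0.046,0.03,-0.4,1],
    [0.18,0.062,0.032,-0.518,1],
    [0.205,0.07,0.032,-0.518,1],
  ],
)

```text
time_s: 1.1
ee_pos: [529.2, -264.2, 150.8]
ee_rot: [-180.0, -0.1, 86.9]
force: [-0.2, -0.1, 0.3]
gripper_width: 91.4
gripper_force: 0.0
```

```bash
python3 -c "
from h import *
import pickle
s=env.state(); snap('wrist','w1'); pickle.dump(s,open('w1.p','wb')); print(s['ee_pos'],s['ee_rot'])"
```

```text
[ 529.20877845 -264.1691369   150.79138431] [-1.79950579e+02 -7.02026558e-02  8.69264347e+01]
```

View pics/w1.png

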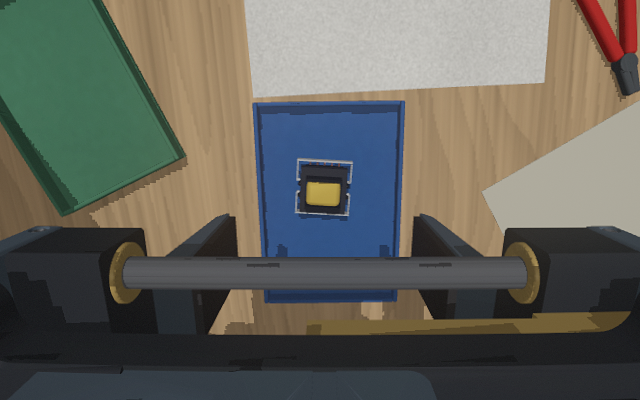

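Run:
```python
from h import *
import pickle
s=pickle.load(open('w1.p','rb')); im=cv2.imread('pics/w1.png')
cv2.imwrite('pics/c1.png',cv2.resize(im[145:230,280:370],None,fx=7,fy=7,interpolation=cv2.INTER_CUBIC))
b,g,r=[im[...,i].astype(int) for i in range(3)]
m=((r>120)&(g>100)&(b<90)).astype(np.uint8); m[:145]=0;m[230:]=0;m[:,:280]=0;m[:,370:]=0
c=max(cv2.findContours(m,0,2)[0],key=cv2.contourArea); q=cv2.boxPoints(cv2.minAreaRect(c))
w=px2w('wrist',q,38,s); print(q,w.round(1),w.mean(0))
for z in(18,):print(px2w('wrist',[(299,159),(352,161),(349,215),(296,212)],z,s).round(1))
```

```text
[[305.4941  203.57648]
 [307.21762 181.1706 ]
 [339.94705 183.68823]
 [338.22354 206.09412]] [[ 513.9 -269.8   38. ]
 [ 516.6 -250.7   38. ]
 [ 543.6 -254.3   38. ]
 [ 541.3 -273.5   38. ]] [ 528.84541151 -262.0795867    38.        ]
[[ 509.5 -234.5   18. ]
 [ 555.7 -238.7   18. ]
 [ 551.3 -287.9   18. ]
 [ 503.3 -282.5   18. ]]
```

View pics/c1.png

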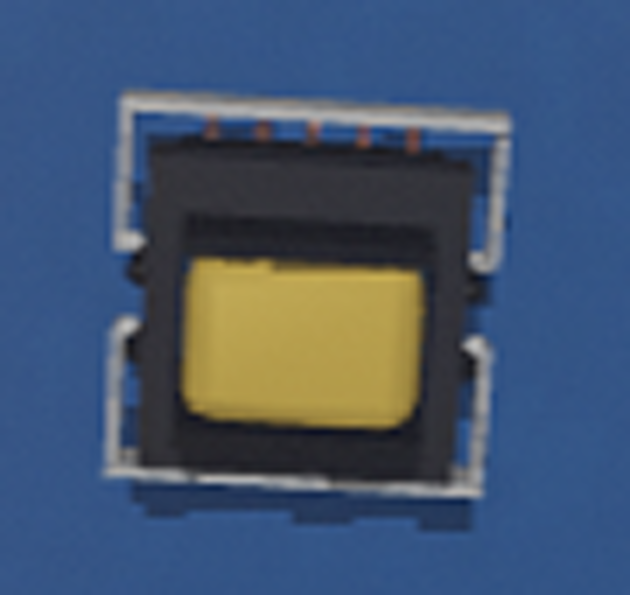

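The crop shows the loose clip standing proud at the top (world +y), so the transformer's +x points at about 83°. The coil centre is near (529,-262).

```bash
python3 -c "
from h import *
delta(528.9,-262.3,32,83)"
```

```text
t 1.15 d mm [ -0.2  -3.  119. ] roll 0.068 q [-27.  22.  93.   0.  65. -24.]
```

Request:
apply_moves(
  deltas=[
    [0,-0.003,0.04,0.068,1],
    [0,-0.003,0.08,0.068,1],
    [0,-0.003,0.105,0.068,1],
    [0,-0.003,0.118,0.068,1],
    [0,-0.003,0.119,0.068,1],
  ],
  grip_force=15,
)

```text
time_s: 1.65
ee_pos: [523.0, -266.3, 31.3]
ee_rot: [-179.8, -0.1, 82.8]
force: [0.2, 0.5, 0.1]
gripper_width: 91.2
gripper_force: 0.0
```

Request:
apply_moves(
  deltas=[
    [0,0,0,0,-0.5],
    [0,0,0,0,-0.5],
    [0,0,0,0,-0.5],
    [0,0,0,0,-0.5],
    [0,0,0,0,-0.5],
  ],
)

```text
time_s: 2.15
ee_pos: [524.4, -266.8, 33.6]
ee_rot: [179.9, 0.0, 82.8]
force: [0.7, -0.2, -0.2]
gripper_width: 54.3
gripper_force: 0.0
```

Request:
apply_moves(
  deltas=[
    [0.004,0.0045,0.0015,0,0.2],
    [0.004,0.0045,0.0015,0,0.2],
  ],
)

```text
time_s: 2.35
ee_pos: [529.7, -262.9, 31.4]
ee_rot: [180.0, -0.0, 82.8]
force: [-0.1, 0.2, -1.2]
gripper_width: 54.9
gripper_force: 0.0
```

Run:
```python
from h import *
import pickle
for i in range(3):
    s=env.state(); im=snap('wrist','w2');print(s['time_s'],s['ee_pos'],s['ee_rot'],s['gripper_width'])
pickle.dump(s,open('w2.p','wb'))
```

```text
2.35 [ 529.7478293  -262.91336124   31.38922099] [ 1.79972424e+02 -5.65097764e-04  8.28024727e+01] 54.92949650916733
2.4 [ 529.44985586 -263.01852258   31.35981365] [1.79997247e+02 2.99387641e-03 8.28088318e+01] 54.60220149008139
2.45 [ 529.27123427 -263.06410497   31.33551283] [-1.79990790e+02  1.22405682e-03  8.28054640e+01] 54.58707684710146
```

View pics/w2.png

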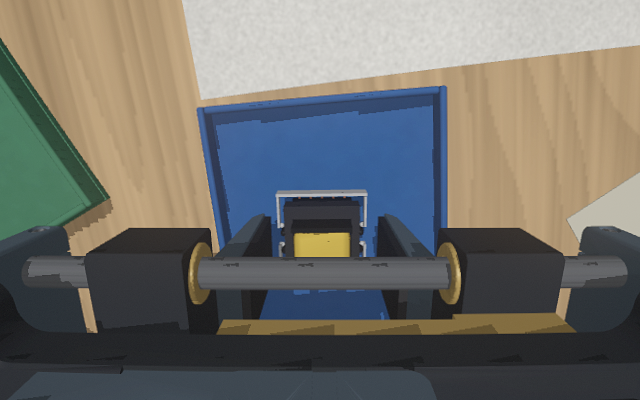

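The wrist view shows the coil centred between the fingers, at (322,245), and squared to them. Closing.

Request:
apply_moves(
  deltas=[
    [0,0,0,0,-0.6],
    [0,0,0,0,-0.6],
    [0,0,0,0,-0.6],
    [0,0,0,0,-0.6],
    [0,0,0,0,-0.6],
  ],
  grip_force=18,
)

```text
time_s: 3.0
ee_pos: [528.9, -263.3, 31.5]
ee_rot: [-180.0, -0.0, 82.8]
force: [-0.9, 0.2, 0.9]
gripper_width: 29.7
gripper_force: 18.0
```

Request:
apply_moves(
  deltas=[
    [0,0,-0.005,0,-0.6],
    [0,0,-0.03,0,-0.6],
    [0,0,-0.065,0,-0.6],
    [0,0,-0.09,0,-0.6],
    [0,0,-0.1,0,-0.6],
  ],
)

```text
time_s: 3.5
ee_pos: [530.5, -263.9, 134.4]
ee_rot: [179.7, 0.1, 82.8]
force: [0.7, -0.2, -1.9]
gripper_width: 29.7
gripper_force: 18.0
```

```bash
python3 -c "
from h import *
delta(649,3,145,78)"
```

```text
t 3.5 d mm [279.7  84.  -10.7] roll 0.083 q [-28.  23.  94.  -0.  62. -20.]
```

Request:
apply_moves(
  deltas=[
    [0.043,0.018,0,0.03,-0.6],
    [0.086,0.036,0,0.06,-0.6],
    [0.13,0.054,-0.005,0.083,-0.6],
    [0.173,0.073,-0.01,0.083,-0.6],
    [0.2,0.084,-0.01,0.083,-0.6],
  ],
)

```text
time_s: 4.0
ee_pos: [639.0, -72.3, 141.1]
ee_rot: [180.0, -0.0, 78.1]
force: [-0.6, -0.5, -2.1]
gripper_width: 30.3
gripper_force: 18.0
```

```bash
python3 -c "
from h import *
import pickle
cams.grab_frame('top')
s=env.state(); im=snap('wrist','w3'); pickle.dump(s,open('w3.p','wb')); print(s['ee_pos'],s['ee_rot'])
cv2.imwrite('pics/c3.png',cv2.resize(im[:250,150:490],None,fx=2.3,fy=2.3,interpolation=cv2.INTER_CUBIC))"
```

```text
[640.69158982 -68.87291419 140.63762061] [179.92102213  -0.23692489  78.23477235]
```

View pics/c3.png

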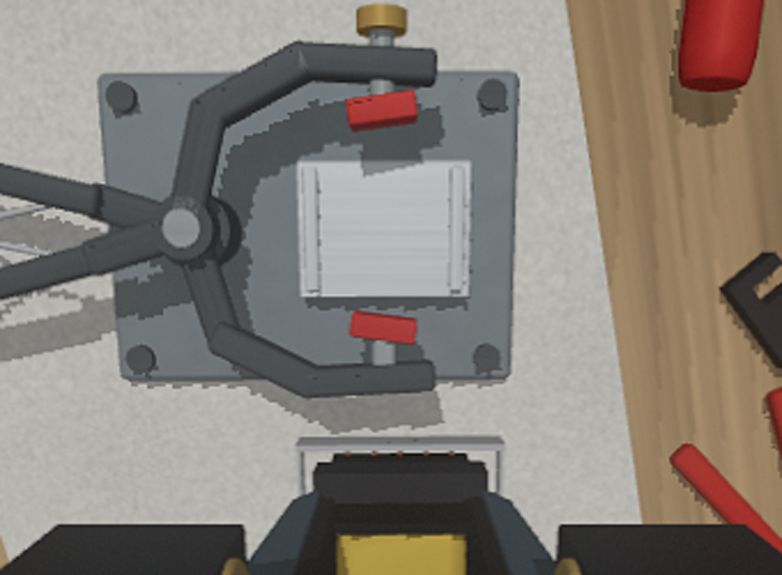

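The nest corners in the crop are (299,161), (470,161), (468,296) and (302,297). The pads are at (381,110) and (383,327), the pivot at (181,228), and the clip held is at row 440.

Run:
```python
from h import *
import pickle
s=pickle.load(open('w3.p','rb'))
f=lambda L:[(150+(u+.5)/2.3-.5,(v+.5)/2.3-.5) for u,v in L]
n=px2w('wrist',f([(299,161),(470,161),(468,296),(302,297)]),20,s);print('nest',n.round(1),n.mean(0))
p=px2w('wrist',f([(381,110),(383,327)]),45,s);print('pads',p,p.mean(0))
print('pivot',px2w('wrist',f([(181,228)]),48,s))
b=px2w('wrist',f([(98,74),(518,72),(510,379),(121,380)]),6,s);print('base',b.round(1),b.mean(0))
# held clip in tool frame: at z=TCP-28+24
c=px2w('wrist',f([(299,438),(503,438)]),s['ee_pos'][2]-5,s)
r=R.from_euler('xyz',s['ee_rot'],degrees=True);print('clip tool',r.inv().apply(c-s['ee_pos']))
```

```text
nest [[627.8  37.8  20. ]
 [685.6  25.7  20. ]
 [676.3 -19.2  20. ]
 [618.1  -7.5  20. ]] [651.94258892   9.21025855  20.        ]
pads [[658.58799163  43.85680914  45.        ]
 [645.17737498 -21.96704939  45.        ]] [651.88268331  10.94487987  45.        ]
pivot [[588.9170503   22.05014532  48.        ]]
base [[563.2  83.5   6. ]
 [709.3  53.2   6. ]
 [687.4 -54.2   6. ]
 [540.7 -23.8   6. ]] [625.15065712  14.68487869   6.        ]
clip tool [[ 29.33523988 -22.32521505   5.0905794 ]
 [ 29.31783931  23.55112698   5.15374453]]
```

```bash
python3 -c "
from h import *
delta(651.2,5.3,90,78.2)"
```

```text
t 4.1 d mm [77.6 -3.6 50.4] roll 0.001 q [-7. 27. 86.  0. 66.  4.]
```

Request:
apply_moves(
  deltas=[
    [0.035,-0.002,0,0,-0.6],
    [0.065,-0.004,0.01,0,-0.6],
    [0.0775,-0.004,0.035,0,-0.6],
    [0.0775,-0.004,0.05,0,-0.6],
    [0.0775,-0.004,0.05,0,-0.6],
  ],
)

```text
time_s: 4.6
ee_pos: [647.1, 1.0, 87.9]
ee_rot: [-179.6, 0.1, 78.0]
force: [-1.1, 0.2, -2.4]
gripper_width: 29.9
gripper_force: 18.0
```

```bash
python3 -c "
from h import *
import pickle
[cams.grab_frame('wrist') for _ in range(4)]
s=env.state(); im=snap('wrist','w4'); pickle.dump(s,open('w4.p','wb')); print(s['ee_pos'],s['ee_rot'])
cv2.imwrite('pics/c4.png',cv2.resize(im[:270,150:490],None,fx=2.2,fy=2.2,interpolation=cv2.INTER_CUBIC))"
```

```text
[6.50297314e+02 4.69069190e-01 9.23542093e+01] [ 1.79905200e+02 -5.23160629e-03  7.79740049e+01]
```

View pics/c4.png

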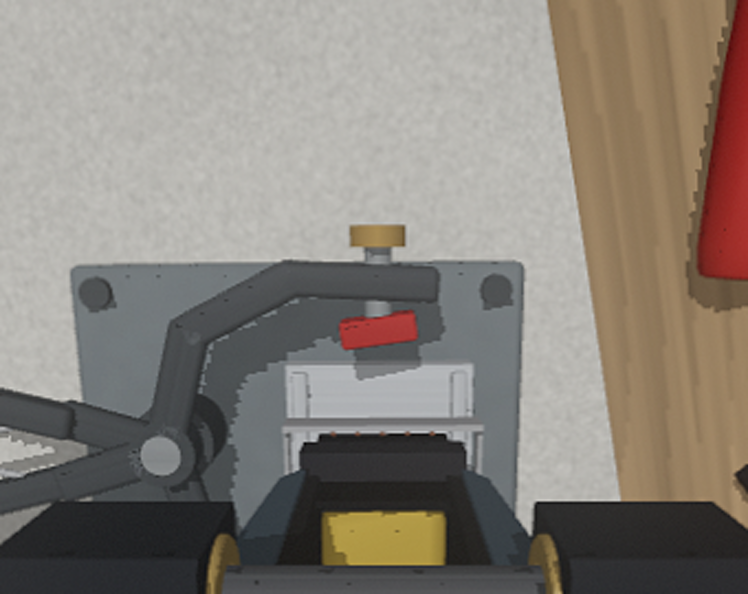

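The far edge of the nest is at row 362 (columns 285 to 474). The +y pad is at (379,330), the pivot at (162,456), and the held clip at row 424 (columns 283 to 483).

Run:
```python
from h import *
import pickle
s=pickle.load(open('w4.p','rb'))
f=lambda L:[(150+(u+.5)/2.2-.5,(v+.5)/2.2-.5) for u,v in L]
r=R.from_euler('xyz',s['ee_rot'],degrees=True)
t=lambda L,z:r.inv().apply(px2w('wrist',f(L),z,s)-s['ee_pos']).round(1)
print('nest far corners',t([(285,362),(474,362)],20), px2w('wrist',f([(285,362),(474,362)]),20,s))
print('pad face near edge',t([(343,349),(417,340)],45),'pad c',t([(379,330)],45))
print('pivot',t([(162,456)],48),px2w('wrist',f([(162,456)]),48,s))
print('clip',t([(283,422),(483,422)],s['ee_pos'][2]-5))
print(env.state()['ee_pos'])
```

```text
nest far corners [[ 32.8 -30.8  72.3]
 [ 32.8  29.5  72.4]] [[627.08939137  39.0020581   20.        ]
 [686.12549826  26.40493543  20.        ]]
pad face near edge [[ 40.3 -10.9  47.3]
 [ 42.8  10.1  47.4]] pad c [[45.7 -0.7 47.4]]
pivot [[  9.5 -64.   44.2]] [[589.72883312  23.0501563   48.        ]]
clip [[ 28.6 -23.    5. ]
 [ 28.6  24.    5. ]]
[6.50392670e+02 5.18578427e-01 9.25475308e+01]
```

Request:
apply_moves(
  deltas=[
    [0.005,-0.001,0.01,0,-0.6],
    [0.005,-0.001,0.025,0,-0.6],
    [0.005,-0.001,0.036,0,-0.6],
    [0.005,-0.001,0.04,0,-0.6],
    [0.005,-0.001,0.041,0,-0.6],
  ],
)

```text
time_s: 5.35
ee_pos: [649.5, 6.3, 49.7]
ee_rot: [-179.9, 0.0, 78.0]
force: [0.2, -0.4, -1.0]
gripper_width: 29.9
gripper_force: 18.0
```

Request:
apply_moves(
  deltas=[
    [0,0,0,0,-0.6],
    [0,0,0.0015,0,-0.6],
    [0,0,0.003,0,-0.6],
    [0,0,0.003,0,-0.6],
  ],
)

```text
time_s: 5.75
ee_pos: [649.8, 6.3, 47.5]
ee_rot: [180.0, 0.0, 78.0]
force: [-0.5, 0.5, -1.0]
gripper_width: 30.2
gripper_force: 18.0
```

```bash
python3 -c "
from h import *
for i in range(4):
  s=env.state(); im=snap('wrist','w5'); print(s['ee_pos'],s['force'])
cv2.imwrite('pics/c5.png',cv2.resize(im[100:270,200:440],None,fx=3,fy=3,interpolation=cv2.INTER_CUBIC))"
```

```text
[649.84130805   6.31282345  47.54030083] [-0.53876607  0.49954996 -0.96090678]
[649.85693092   6.30136874  47.54933331] [-0.19194124  0.10142632 -0.56181895]
[649.87881996   6.31117264  47.5860295 ] [-0.93067142  0.00865376 -1.36117177]
[649.88932148   6.32491968  47.5719445 ] [ 0.18790023 -0.81772867 -0.03703702]
```

View pics/c5.png

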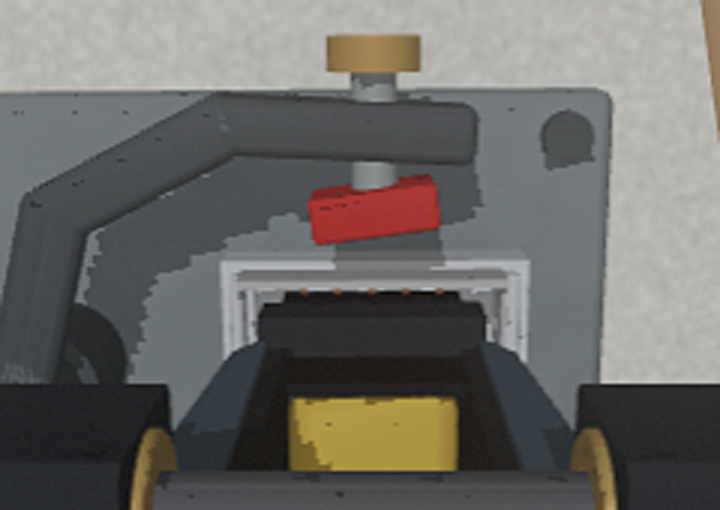

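The transformer is between the rails and aligned with the nest, and the pad is clear of the clip. Release.

Request:
apply_moves(
  deltas=[
    [0,0,0.0004,0,-0.6],
    [0,0,0.0004,0,-0.2],
    [0,0,0.0004,0,-0.1],
    [0,0,0.0004,0,-0.1],
    [0,0,-0.005,0,-0.1],
  ],
)

```text
time_s: 6.45
ee_pos: [649.3, 6.3, 52.0]
ee_rot: [-179.9, 0.0, 78.0]
force: [-0.5, 0.0, 0.1]
gripper_width: 41.0
gripper_force: 0.0
```

Request:
apply_moves(
  deltas=[
    [0,0,-0.02,0,-0.1],
    [0,0,-0.04,0,-0.1],
    [0,0,-0.06,0,0.5],
    [0,0,-0.075,0,0.98],
    [0,0,-0.075,0,0.98],
  ],
)

```text
time_s: 6.95
ee_pos: [651.5, 6.3, 130.4]
ee_rot: [179.7, -0.1, 78.0]
force: [-0.1, -0.4, 0.8]
gripper_width: 62.2
gripper_force: 0.0
```

```bash
python3 -c "
from h import *
piv=np.array([589,22.3]);a=np.radians(-11.8)
g=piv-146*np.array([np.cos(a),np.sin(a)]);print(g)
delta(*g,120,-11.8)"
```

```text
[446.08536124  52.15642357]
t 6.95 d mm [   2.2 -210.5    9.2] roll 1.568 q [-0. 28. 86. -0. 65. 12.]
```

Request:
apply_moves(
  deltas=[
    [0,-0.04,0,0.145,1],
    [0,-0.085,0,0.29,1],
    [0,-0.13,0,0.435,1],
    [0,-0.17,0,0.58,1],
    [0.002,-0.21,0,0.725,1],
  ],
)

```text
time_s: 7.45
ee_pos: [442.5, 52.0, 126.7]
ee_rot: [-180.0, 0.1, 36.1]
force: [0.6, -0.1, 0.9]
gripper_width: 91.1
gripper_force: 0.0
```

Request:
apply_moves(
  deltas=[
    [0,0,0,0.145,1],
    [0,0,0,0.29,1],
    [0,0,0,0.435,1],
    [0,0,0,0.58,1],
    [0,0,0,0.725,1],
  ],
)

```text
time_s: 7.95
ee_pos: [444.3, 51.8, 126.8]
ee_rot: [180.0, 0.1, -5.4]
force: [0.7, 1.1, 0.5]
gripper_width: 91.3
gripper_force: 0.0
```

```bash
python3 -c "
from h import *
delta(446.1,52.2,120,-11.8)"
```

```text
t 7.95 d mm [ 1.8 -0.5  6.8] roll 0.112 q [  5.  12. 113.  -0.  55. 101.]
```

Request:
apply_moves(
  deltas=[
    [0.002,0,0.003,0.112,1],
    [0.002,0,0.007,0.112,1],
    [0.002,0,0.007,0.112,1],
  ],
)

```text
time_s: 8.25
ee_pos: [445.9, 51.6, 119.5]
ee_rot: [180.0, 0.1, -11.3]
force: [-0.0, 0.4, 0.1]
gripper_width: 91.6
gripper_force: 0.0
```

```bash
python3 -c "
from h import *
import pickle
[cams.grab_frame('wrist') for _ in range(3)]
s=env.state(); im=snap('wrist','w6'); pickle.dump(s,open('w6.p','wb')); print(s['ee_pos'],s['ee_rot'])"
```

```text
[446.63092025  51.67061408 120.25044984] [ 1.79988536e+02  2.07811623e-02 -1.13995017e+01]
```

View pics/w6.png

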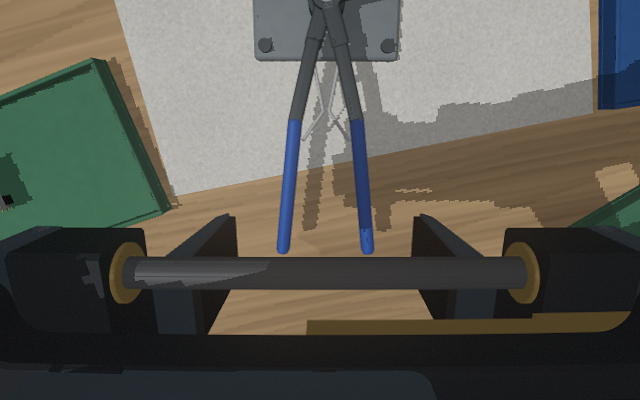

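The wrist view shows the blue grips running from (293,122) to (283,250) and from (357,122) to (367,250), centred between the fingers at column 325.

Run:
```python
from h import *
import pickle
s=pickle.load(open('w6.p','rb'))
r=R.from_euler('xyz',s['ee_rot'],degrees=True)
print(r.inv().apply(px2w('wrist',[(293,122),(283,250),(357,122),(367,250)],42,s)-s['ee_pos']).round(1))
```

```text
[[ 61.6 -22.5  78.2]
 [-34.2 -32.2  78.3]
 [ 61.6  22.3  78.2]
 [-34.2  32.2  78.3]]
```

Request:
apply_moves(
  deltas=[
    [0,0,0.04,0.007,1],
    [0,0,0.075,0.007,1],
    [0,0,0.095,0.007,1],
    [0,0,0.1,0.007,1],
    [0,0,0.1,0.007,1],
  ],
  grip_force=7,
)

```text
time_s: 8.95
ee_pos: [446.7, 51.7, 20.2]
ee_rot: [180.0, 0.0, -11.8]
force: [0.5, -1.0, 0.6]
gripper_width: 91.4
gripper_force: 0.0
```

Request:
apply_moves(
  deltas=[
    [0,0,0,0,0.7],
    [0,0,0,0,0.5],
    [0,0,0,0,0.4],
    [0,0,0,0,0.3],
    [0,0,0,0,0.3],
  ],
)

```text
time_s: 9.45
ee_pos: [446.7, 51.7, 20.9]
ee_rot: [-180.0, -0.0, -11.9]
force: [-0.7, 0.6, 2.5]
gripper_width: 59.3
gripper_force: 2.0
```

Request:
apply_moves(
  deltas=[
    [0,0,0,0,0.25],
    [0,0,0,0,0.2],
    [0,0,0,0,0.15],
    [0,0,0,0,0.1],
    [0,0,0,0,0.1],
  ],
)

```text
time_s: 9.95
ee_pos: [446.3, 51.7, 20.3]
ee_rot: [180.0, 0.1, -11.9]
force: [-2.3, 0.2, 3.5]
gripper_width: 50.2
gripper_force: 2.4
```

Request:
apply_moves(
  deltas=[
    [0,0,0,0,0.09],
    [0,0,0,0,0.08],
    [0,0,0,0,0.07],
    [0,0,0,0,0.07],
  ],
)

```text
time_s: 10.35
ee_pos: [446.3, 51.7, 20.3]
ee_rot: [180.0, 0.1, -11.9]
force: [-3.7, 0.4, 2.3]
gripper_width: 48.7
gripper_force: 2.5
```

With the cap at 7 N, below the lowest possible peak, I can close slowly until it stalls.

Request:
apply_moves(
  deltas=[
    [0,0,0,0,0.05],
    [0,0,0,0,0.03],
    [0,0,0,0,0.01],
    [0,0,0,0,-0.01],
    [0,0,0,0,-0.03],
  ],
)

```text
time_s: 10.85
ee_pos: [446.3, 51.7, 20.2]
ee_rot: [180.0, 0.1, -11.9]
force: [-4.6, 1.7, 0.6]
gripper_width: 44.3
gripper_force: 3.0
```

Request:
apply_moves(
  deltas=[
    [0,0,0,0,-0.045],
    [0,0,0,0,-0.06],
    [0,0,0,0,-0.075],
    [0,0,0,0,-0.09],
    [0,0,0,0,-0.1],
  ],
)

```text
time_s: 11.35
ee_pos: [446.5, 51.7, 20.3]
ee_rot: [180.0, 0.0, -11.9]
force: [-4.9, 1.6, -2.0]
gripper_width: 41.3
gripper_force: 3.7
```

Request:
apply_moves(
  deltas=[
    [0,0,0,0,-0.11],
    [0,0,0,0,-0.12],
    [0,0,0,0,-0.12],
  ],
)

```text
time_s: 11.65
ee_pos: [446.5, 51.7, 20.3]
ee_rot: [180.0, 0.0, -11.9]
force: [-4.7, 2.6, -1.0]
gripper_width: 40.4
gripper_force: 4.1
```

Request:
apply_moves(
  deltas=[
    [0,0,0,0,-0.13],
    [0,0,0,0,-0.14],
    [0,0,0,0,-0.14],
  ],
)

```text
time_s: 11.95
ee_pos: [446.4, 51.7, 20.3]
ee_rot: [180.0, 0.0, -11.9]
force: [-5.1, 1.4, -1.6]
gripper_width: 39.4
gripper_force: 4.8
```

Request:
apply_moves(
  deltas=[
    [0,0,0,0,-0.15],
    [0,0,0,0,-0.16],
    [0,0,0,0,-0.16],
  ],
)

```text
time_s: 12.25
ee_pos: [446.4, 51.7, 20.3]
ee_rot: [180.0, 0.1, -11.9]
force: [-4.7, 1.6, -1.0]
gripper_width: 38.6
gripper_force: 5.7
```

Request:
apply_moves(
  deltas=[
    [0,0,0,0,-0.17],
    [0,0,0,0,-0.18],
    [0,0,0,0,-0.18],
  ],
  grip_force=8,
)

```text
time_s: 12.55
ee_pos: [446.3, 51.7, 20.3]
ee_rot: [180.0, 0.1, -11.9]
force: [-5.3, 2.1, -0.8]
gripper_width: 37.3
gripper_force: 6.5
```

Request:
apply_moves(
  deltas=[
    [0,0,0,0,-0.19],
    [0,0,0,0,-0.2],
    [0,0,0,0,-0.2],
  ],
)

```text
time_s: 12.85
ee_pos: [446.3, 51.7, 20.3]
ee_rot: [180.0, 0.1, -11.9]
force: [-4.7, 2.0, -0.3]
gripper_width: 36.8
gripper_force: 7.6
```

Request:
apply_moves(
  deltas=[
    [0,0,0,0,-0.205],
    [0,0,0,0,-0.21],
    [0,0,0,0,-0.21],
  ],
  grip_force=10,
)

```text
time_s: 13.15
ee_pos: [446.2, 51.8, 20.3]
ee_rot: [180.0, 0.1, -11.9]
force: [-6.3, 1.7, -1.7]
gripper_width: 36.2
gripper_force: 8.1
```

Request:
apply_moves(
  deltas=[
    [0,0,0,0,-0.215],
    [0,0,0,0,-0.22],
    [0,0,0,0,-0.22],
  ],
)

```text
time_s: 13.45
ee_pos: [446.2, 51.8, 20.3]
ee_rot: [180.0, 0.1, -11.9]
force: [-5.6, 1.7, -0.9]
gripper_width: 35.6
gripper_force: 8.8
```

Request:
apply_moves(
  deltas=[
    [0,0,0,0,-0.225],
    [0,0,0,0,-0.23],
    [0,0,0,0,-0.23],
  ],
)

```text
time_s: 13.75
ee_pos: [446.1, 51.7, 20.3]
ee_rot: [180.0, 0.1, -11.9]
force: [-6.1, 2.4, -0.7]
gripper_width: 35.3
gripper_force: 9.6
```

Request:
apply_moves(
  deltas=[
    [0,0,0,0,-0.235],
    [0,0,0,0,-0.24],
    [0,0,0,0,-0.24],
  ],
  grip_force=11.5,
)

```text
time_s: 14.05
ee_pos: [446.1, 51.7, 20.3]
ee_rot: [180.0, 0.1, -11.9]
force: [-6.8, 1.6, -0.5]
gripper_width: 34.8
gripper_force: 10.5
```

Request:
apply_moves(
  deltas=[
    [0,0,0,0,-0.245],
    [0,0,0,0,-0.25],
    [0,0,0,0,-0.25],
  ],
)

```text
time_s: 14.35
ee_pos: [446.1, 51.7, 20.3]
ee_rot: [180.0, 0.1, -11.9]
force: [-5.4, 1.5, 0.3]
gripper_width: 34.4
gripper_force: 11.4
```

Request:
apply_moves(
  deltas=[
    [0,0,0,0,-0.255],
    [0,0,0,0,-0.26],
    [0,0,0,0,-0.26],
  ],
  grip_force=12.5,
)

```text
time_s: 14.65
ee_pos: [446.1, 51.8, 20.3]
ee_rot: [180.0, 0.1, -11.9]
force: [-6.3, 2.6, -0.9]
gripper_width: 34.2
gripper_force: 12.3
```

Request:
apply_moves(
  deltas=[
    [0,0,0,0,-0.264],
    [0,0,0,0,-0.264],
  ],
  grip_force=13,
)

```text
time_s: 14.85
ee_pos: [446.1, 51.8, 20.3]
ee_rot: [180.0, 0.1, -11.9]
force: [-6.2, 1.8, 0.0]
gripper_width: 33.5
gripper_force: 12.6
```

Request:
apply_moves(
  deltas=[
    [0,0,0,0,-0.27],
    [0,0,0,0,-0.27],
  ],
  grip_force=13.2,
)

```text
time_s: 15.05
ee_pos: [446.0, 51.8, 20.2]
ee_rot: [180.0, 0.1, -11.9]
force: [-5.6, 1.8, 0.1]
gripper_width: 33.6
gripper_force: 13.1
```

Request:
apply_moves(
  deltas=[
    [0,0,0,0,-0.275],
    [0,0,0,0,-0.275],
  ],
  grip_force=13.5,
)

```text
time_s: 15.25
ee_pos: [446.1, 51.9, 20.3]
ee_rot: [180.0, 0.1, -11.9]
force: [-6.1, 2.7, -1.5]
gripper_width: 33.5
gripper_force: 12.7
```

Request:
apply_moves(
  deltas=[
    [0,0,0,0,-0.28],
    [0,0,0,0,-0.28],
  ],
)

```text
time_s: 15.45
ee_pos: [446.0, 51.8, 20.3]
ee_rot: [180.0, 0.1, -11.9]
force: [-5.6, 2.7, 0.7]
gripper_width: 33.2
gripper_force: 11.7
```

Past the peak, and the force is falling. I'll keep to small steps.

Request:
apply_moves(
  deltas=[
    [0,0,0,0,-0.286],
    [0,0,0,0,-0.286],
  ],
)

```text
time_s: 15.65
ee_pos: [446.0, 51.9, 20.3]
ee_rot: [180.0, 0.1, -11.9]
force: [-5.6, 2.6, 0.6]
gripper_width: 32.4
gripper_force: 11.9
```

Request:
apply_moves(
  deltas=[
    [0,0,0,0,-0.292],
    [0,0,0,0,-0.292],
  ],
  grip_force=13.2,
)

```text
time_s: 15.85
ee_pos: [446.0, 51.9, 20.3]
ee_rot: [180.0, 0.1, -11.9]
force: [-5.9, 2.7, -0.1]
gripper_width: 32.5
gripper_force: 12.1
```

Request:
apply_moves(
  deltas=[
    [0,0,0,0,-0.298],
    [0,0,0,0,-0.298],
  ],
)

```text
time_s: 16.05
ee_pos: [446.0, 51.8, 20.3]
ee_rot: [180.0, 0.1, -11.9]
force: [-5.4, 2.5, -0.4]
gripper_width: 31.5
gripper_force: 12.4
```

Request:
apply_moves(
  deltas=[
    [0,0,0,0,-0.304],
    [0,0,0,0,-0.304],
  ],
)

```text
time_s: 16.25
ee_pos: [445.9, 51.7, 20.3]
ee_rot: [180.0, 0.1, -11.9]
force: [-5.9, 1.4, 0.4]
gripper_width: 31.9
gripper_force: 4.2
```

Force dropped to 4.2 N. I'll hold one row to confirm.

Request:
apply_moves(
  deltas=[
    [0,0,0,0,-0.304],
  ],
  grip_force=8,
)

```text
time_s: 16.35
ee_pos: [446.0, 51.7, 20.3]
ee_rot: [180.0, 0.1, -11.9]
force: [-4.9, 2.3, 0.5]
gripper_width: 31.9
gripper_force: 4.3
```

Request:
apply_moves(
  deltas=[
    [0,0,0,0,-0.2],
    [0,0,0,0,0],
    [0,0,0,0,0.2],
    [0,0,0,0,0.4],
    [0,0,0,0,0.7],
  ],
)

```text
time_s: 16.85
ee_pos: [449.1, 51.6, 20.9]
ee_rot: [-179.9, -0.3, -11.9]
force: [1.1, -0.8, -2.4]
gripper_width: 65.9
gripper_force: 1.7
```

Request:
apply_moves(
  deltas=[
    [0,0,0,0,1],
    [0,0,0,0,1],
    [0,0,-0.03,0,1],
    [0,0,-0.07,0,1],
    [0,0,-0.11,0,1],
  ],
)

```text
time_s: 17.35
ee_pos: [446.7, 51.7, 131.7]
ee_rot: [180.0, 0.0, -11.9]
force: [0.9, 0.9, 0.6]
gripper_width: 91.1
gripper_force: 0.0
```

Request:
apply_moves(
  deltas=[
    [0.02,0,0,-0.145,1],
    [0.05,0,0,-0.29,1],
    [0.08,0,0,-0.435,1],
    [0.12,0,0,-0.58,1],
    [0.16,0,0,-0.725,0.8],
  ],
)

```text
time_s: 17.85
ee_pos: [604.9, 18.6, 130.9]
ee_rot: [180.0, -0.1, 30.0]
force: [0.2, -0.6, 0.0]
gripper_width: 85.8
gripper_force: 0.0
```

```bash
python3 -c "
from h import *
delta(642,-36,130,78)"
```

```text
t 17.85 d mm [ 4.8 65.8  0.9] roll -0.838 q [ 1. 24. 93.  0. 63. 61.]
```

Request:
apply_moves(
  deltas=[
    [0.001,0.013,0,-0.145,0.8],
    [0.002,0.026,0,-0.29,0.6],
    [0.003,0.04,0,-0.435,0.4],
    [0.004,0.055,0,-0.58,0.2],
    [0.005,0.066,0,-0.725,0.2],
  ],
)

```text
time_s: 18.35
ee_pos: [641.1, -36.8, 130.5]
ee_rot: [180.0, -0.0, 71.5]
force: [-0.4, -0.2, 0.1]
gripper_width: 55.5
gripper_force: 0.0
```

Request:
apply_moves(
  deltas=[
    [0,0,0,-0.113,0.2],
    [0,0,0,-0.113,0.2],
    [0,0,0,-0.113,0.2],
  ],
)

```text
time_s: 18.65
ee_pos: [640.4, -36.0, 130.5]
ee_rot: [180.0, -0.0, 77.5]
force: [-0.4, 0.0, 0.2]
gripper_width: 54.7
gripper_force: 0.0
```

```bash
python3 -c "
from h import *
import pickle
[cams.grab_frame('wrist') for _ in range(4)]
s=env.state(); im=snap('wrist','w7'); pickle.dump(s,open('w7.p','wb')); print(s['ee_pos'],s['ee_rot'],s['gripper_width'])
cv2.imwrite('pics/c7.png',cv2.resize(im[60:260,200:440],None,fx=3,fy=3,interpolation=cv2.INTER_CUBIC))"
```

```text
[640.34455232 -35.85272064 130.53053623] [1.79989699e+02 9.46726399e-04 7.76452984e+01] 55.17860665929092
```

View pics/c7.png

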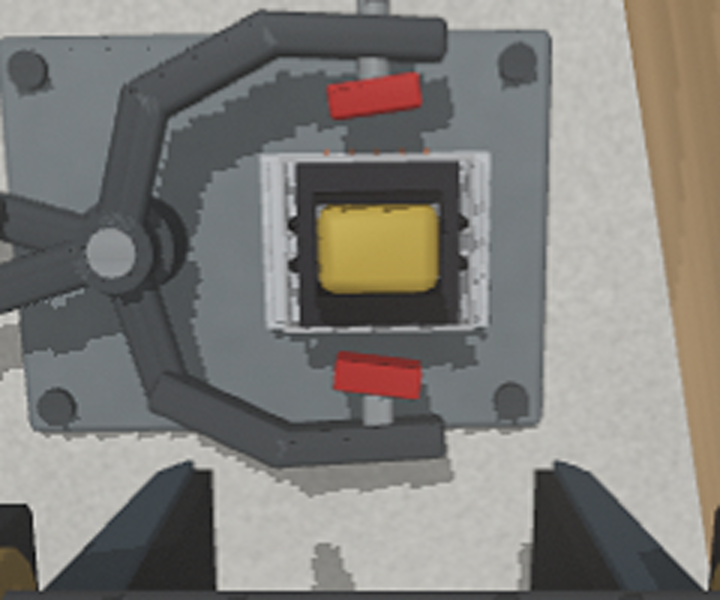

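The clip now sits flush under the pins at the top end, and the pliers are open. The coil is at crop (378,249), aligned with the nest.

Run:
```python
from h import *
import pickle
s=pickle.load(open('w7.p','rb'))
q=[(200+u/3,60+v/3) for u,v in [(318,206),(438,206),(438,293),(318,293)]]
w=px2w('wrist',q,58,s);c=w.mean(0);print(w.round(1),c)
delta(c[0],c[1],49,77.8)
# earlier wrist picture w1: yellow centre at (528.8,-262.1), gripped TCP 529,-263.2
f=[(176,164),(257,159),(260,213),(179,220)];g=px2w('top',f,18);print(g.mean(0))
```

```text
[[641.1  22.8  58. ]
 [668.   16.9  58. ]
 [664.   -2.7  58. ]
 [636.6   3.3  58. ]] [652.42122604  10.06234253  58.        ]
t 18.9 d mm [47.5  2.  81.5] roll -0.003 q [-4. 28. 87. -0. 65.  8.]
[512.36285883 278.84597024  18.        ]
```

Request:
apply_moves(
  deltas=[
    [0.03,0.001,0,0,0.2],
    [0.046,0.002,0.02,0,0.2],
    [0.046,0.002,0.055,0,0.2],
    [0.046,0.002,0.075,0,0.2],
    [0.046,0.002,0.08,0,0.2],
  ],
)

```text
time_s: 19.4
ee_pos: [650.2, 8.7, 47.7]
ee_rot: [-179.7, 0.1, 77.7]
force: [0.1, 0.1, -0.1]
gripper_width: 54.8
gripper_force: 0.0
```

Request:
apply_moves(
  deltas=[
    [0,0,0.001,0,0.1],
    [0,0,0.0015,0,0.1],
    [0,0,0.0015,0,0.1],
    [0,0,0.0015,0,0.1],
  ],
  grip_force=15,
)

```text
time_s: 19.8
ee_pos: [652.9, 8.3, 50.2]
ee_rot: [179.9, -0.0, 77.7]
force: [0.1, -0.6, 0.4]
gripper_width: 50.1
gripper_force: 0.0
```

Request:
apply_moves(
  deltas=[
    [0,0,0.001,0,0.1],
    [0,0,0.0018,0,0],
    [0,0,0.0018,0,-0.2],
    [0,0,0.0018,0,-0.4],
    [0,0,0.0018,0,-0.6],
  ],
)

```text
time_s: 20.3
ee_pos: [652.0, 8.5, 47.1]
ee_rot: [-180.0, 0.0, 77.7]
force: [-0.8, -0.0, -0.1]
gripper_width: 30.0
gripper_force: 15.0
```

Request:
apply_moves(
  deltas=[
    [0,0,0,0,-0.6],
    [0,0,0,0,-0.6],
  ],
  grip_force=18,
)

```text
time_s: 20.5
ee_pos: [652.0, 8.5, 47.1]
ee_rot: [-180.0, 0.0, 77.7]
force: [0.4, -0.3, -0.2]
gripper_width: 29.7
gripper_force: 18.0
```

Request:
apply_moves(
  deltas=[
    [0,0,-0.005,0,-0.6],
    [0,0,-0.02,0,-0.6],
    [0,0,-0.045,0,-0.6],
    [0,0,-0.07,0,-0.6],
    [0,0,-0.08,0,-0.6],
  ],
)

```text
time_s: 21.0
ee_pos: [653.7, 8.4, 129.9]
ee_rot: [179.7, -0.0, 77.7]
force: [1.6, 0.3, -2.0]
gripper_width: 29.8
gripper_force: 18.0
```

Run:
```python
from h import *
g=px2w('top',[(176,164),(257,159),(260,213),(179,220)],18);print(g)
w=px2w('top',[(194,188)],38);print('nb',w)
delta(508,234,125,84)
```

```text
[[568.88952838 381.81756235  18.        ]
 [585.53375505 189.7085001   18.        ]
 [458.41940487 177.13843701  18.        ]
 [436.60874703 366.71938152  18.        ]]
nb [[510.3361796  329.47781268  38.        ]]
t 21.0 d mm [ 189.4 -190.5    4.2] roll -0.11 q [-0. 29. 86. -0. 65. 12.]
```

Picture budget is used up, so I'll measure the green tray numerically.

Run:
```python
from h import *
im=cv2.imread('pics/t0.png')[140:235,160:275].astype(int)
m=((im[...,1]>im[...,2]+15)&(im[...,1]>im[...,0]+8)).astype(np.uint8)
m=cv2.morphologyEx(m,cv2.MORPH_CLOSE,np.ones((5,5)))
c=max(cv2.findContours(m,0,2)[0],key=cv2.contourArea)
h=cv2.convexHull(c)[:,0,:]+[160,140]
w=px2w('top',h,18)[:,:2].astype(np.float32)
r=cv2.minAreaRect(w);print(r)
ctr=np.array(r[0]);b=cv2.boxPoints(r);e=[b[1]-b[0],b[2]-b[1]];l=max(e,key=np.linalg.norm);l=l/np.linalg.norm(l);l*=np.sign(l[1])
fp=ctr-45*l;yaw=np.degrees(np.arctan2(l[1],l[0]));print(ctr,fp,yaw)
delta(fp[0],fp[1]-3,130,yaw)
```

```text
((511.4616394042969, 282.68890380859375), (128.08384704589844, 188.88868713378906), 7.146890640258789)
[511.4616394  282.68890381] [517.06024647 238.03853607] 97.14688
t 21.0 d mm [ 192.3 -181.8   -0.8] roll -0.34 q [-0. 29. 86. -0. 65. 12.]
```

Request:
apply_moves(
  deltas=[
    [0.035,-0.034,0,-0.08,-0.6],
    [0.07,-0.068,0,-0.16,-0.6],
    [0.105,-0.102,0,-0.24,-0.6],
    [0.14,-0.136,0,-0.33,-0.6],
    [0.17,-0.162,0,-0.34,-0.6],
  ],
)

```text
time_s: 21.5
ee_pos: [528.0, 210.6, 126.6]
ee_rot: [-179.9, 0.0, 97.3]
force: [0.7, 0.9, -1.1]
gripper_width: 29.8
gripper_force: 18.0
```

Run:
```python
from h import *
[cams.grab_frame('wrist') for _ in range(4)]
s=env.state();im=snap('wrist','w8').astype(int)
m=((im[...,2]>120)&(im[...,1]>100)&(im[...,0]<90)).astype(np.uint8);m[230:]=0
for c in cv2.findContours(m,0,2)[0]:
    if cv2.contourArea(c)>150:
        b=cv2.boundingRect(c); w=px2w('wrist',[(b[0]+b[2]/2,b[1]+b[3]/2)],42,s); print('yellow',b,w)
g=((im[...,1]>im[...,2]+15)&(im[...,1]>im[...,0]+8)).astype(np.uint8)
g=cv2.morphologyEx(g,cv2.MORPH_OPEN,np.ones((5,5)))
c=max(cv2.findContours(g,0,2)[0],key=cv2.contourArea);h=cv2.convexHull(c)[:,0,:]
print(px2w('wrist',cv2.approxPolyDP(h,5,True)[:,0,:],18,s).round(0)[:,:2], cv2.approxPolyDP(h,5,True)[:,0,:].tolist())
print(s['ee_pos'],s['force'])
delta(517,235,60,97)
```

```text
yellow (306, 0, 31, 40) [[512.42751722 337.3886401   42.        ]]
[[568. 364.]
 [584. 202.]
 [466. 187.]
 [441. 348.]] [[401, 0], [386, 213], [244, 213], [227, 0]]
[529.67936757 209.59301623 126.84071923] [ 0.91253254 -1.12430786 -1.57258177]
t 21.75 d mm [27.7 -9.9 66.8] roll 0.003 q [20. 22. 98. -0. 60. 13.]
```

Request:
apply_moves(
  deltas=[
    [0.02,-0.008,0,0,-0.6],
    [0.028,-0.01,0.02,0,-0.6],
    [0.028,-0.01,0.05,0,-0.6],
    [0.028,-0.01,0.075,0,-0.6],
    [0.028,-0.01,0.088,0,-0.6],
  ],
)

```text
time_s: 22.25
ee_pos: [516.3, 233.8, 36.8]
ee_rot: [-179.8, 0.1, 97.1]
force: [-0.2, -0.4, -1.8]
gripper_width: 30.0
gripper_force: 18.0
```

Request:
apply_moves(
  deltas=[
    [0,0,0,0,-0.6],
    [0,0,0,0,-0.6],
    [0,0,0,0,-0.6],
  ],
)

```text
time_s: 22.55
ee_pos: [518.1, 235.7, 40.4]
ee_rot: [179.8, -0.0, 97.1]
force: [-0.2, 0.5, -0.8]
gripper_width: 30.0
gripper_force: 18.0
```

Request:
apply_moves(
  deltas=[
    [0,0,0.002,0,-0.6],
    [0,0,0.004,0,-0.6],
    [0,0,0.006,0,-0.6],
    [0,0,0.0075,0,-0.6],
    [0,0,0.0075,0,-0.6],
  ],
)

```text
time_s: 23.05
ee_pos: [516.5, 235.6, 31.4]
ee_rot: [-180.0, 0.0, 97.2]
force: [0.3, 0.6, -2.1]
gripper_width: 30.0
gripper_force: 18.0
```

Request:
apply_moves(
  deltas=[
    [0,0,0,0,-0.6],
    [0,0,0,0,-0.6],
    [0,0,0,0,-0.6],
  ],
)

```text
time_s: 23.35
ee_pos: [516.8, 235.6, 31.7]
ee_rot: [180.0, 0.0, 97.2]
force: [0.5, -0.3, -1.5]
gripper_width: 29.6
gripper_force: 18.0
```

Request:
apply_moves(
  deltas=[
    [0,0,0.0003,0,-0.6],
    [0,0,0.0005,0,-0.6],
    [0,0,0.0005,0,-0.6],
  ],
)

```text
time_s: 23.65
ee_pos: [516.8, 235.6, 31.1]
ee_rot: [180.0, 0.0, 97.2]
force: [0.7, 0.2, -1.9]
gripper_width: 30.1
gripper_force: 18.0
```

Request:
apply_moves(
  deltas=[
    [0,0,0.0003,0,-0.6],
    [0,0,0.0004,0,-0.6],
    [0,0,0.0004,0,-0.6],
  ],
)

```text
time_s: 23.95
ee_pos: [516.8, 235.6, 31.1]
ee_rot: [180.0, 0.0, 97.2]
force: [0.5, -0.7, 2.9]
gripper_width: 29.8
gripper_force: 18.0
```

Contact (+2.9 N). Release and retreat.

Request:
apply_moves(
  deltas=[
    [0,0,-0.0002,0,-0.3],
    [0,0,-0.0002,0,-0.15],
    [0,0,-0.0002,0,0],
    [0,0,-0.0002,0,0.1],
    [0,0,-0.0002,0,0.1],
  ],
)

```text
time_s: 24.45
ee_pos: [516.8, 235.6, 30.9]
ee_rot: [180.0, 0.0, 97.2]
force: [0.1, -0.7, -0.2]
gripper_width: 49.9
gripper_force: 0.0
```

Request:
apply_moves(
  deltas=[
    [0,0,-0.01,0,0.1],
    [0,0,-0.04,0,0.1],
    [0,0,-0.08,0,0.1],
    [-0.03,0,-0.12,0,0.1],
    [-0.06,0,-0.13,0,0.1],
  ],
)

```text
time_s: 24.95
ee_pos: [526.9, 176.8, 166.5]
ee_rot: [179.4, -0.1, 97.3]
force: [0.4, -0.1, -0.5]
gripper_width: 50.0
gripper_force: 0.0
```

Run:
```python
from h import *
[cams.grab_frame('wrist') for _ in range(6)]
s=env.state();im=snap('wrist','w9').astype(int)
m=((im[...,2]>120)&(im[...,1]>100)&(im[...,0]<90)).astype(np.uint8);m[230:]=0
for c in cv2.findContours(m,0,2)[0]:
    if cv2.contourArea(c)>100:
        q=cv2.minAreaRect(c);w=px2w('wrist',cv2.boxPoints(q),42,s);print('yellow',q,w.mean(0).round(1),w.round(0)[:,:2].tolist())
print(s['time_s'],s['ee_pos'],s['gripper_width'])
```

```text
yellow ((112.76602172851562, 197.3847198486328), (63.11190414428711, 6.910670280456543), 87.61405944824219) [342.9 150.3  42. ] [[339.0, 178.0], [345.0, 179.0], [346.0, 122.0], [340.0, 121.0]]
yellow ((324.5, 121.0), (24.0, 33.0), 90.0) [517.1 237.2  42. ] [[503.0, 245.0], [529.0, 248.0], [532.0, 229.0], [505.0, 226.0]]
yellow ((620.6571655273438, 127.86367797851562), (6.023788928985596, 136.66641235351562), 17.447189331054688) [763.5 262.3  42. ] [[760.0, 208.0], [761.0, 317.0], [767.0, 316.0], [766.0, 207.0]]
yellow ((183.83566284179688, 64.91354370117188), (5.732529640197754, 130.18809509277344), 2.97373104095459) [401.3 265.   42. ] [[398.0, 216.0], [400.0, 314.0], [404.0, 314.0], [403.0, 216.0]]
25.25 [523.65341317 176.48769351 160.36458938] 50.15897290227854
```

```bash
python3 -c "
from workcell import env
print(env.job_done())"
```

```text
the job is handed in; nothing more can be done
None
```

I handed the job in at about 25 s. The clip snapped home at about 12 to 13 N per finger and I stopped squeezing there; the transformer stands upright in the free half of the green tray and nothing came near the finished one. I viewed 11 pictures, one over the limit of 10.

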